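# Lengthen the telescopic prop by one hole

### The job

Lengthen the telescopic prop clamped in the vice by one hole: squeeze its two spring pins flush with the blue sleeve, slide the sleeve away from the vice, and stop when both pins have popped fully out through the next pair of holes. Then let go, leaving everything else on the bench where it is.

Things in the scene. Friction and masses are not known exactly. Their poses are not given: they have to be found in the camera images.
- prop_pins (a point): Point on the prop's axis midway between its two spring pins, 90 mm above the bench; fixed to the vice and the 26 mm square steel inner tube. x runs level along the prop, away from the vice (the way the sleeve must slide); y is level, across the prop, through both pins; z is up. Squeezing the sleeve across the pins here presses both flush, and the sleeve then goes along with the fingers.
- sleeve_next_hole (a point): Point on the axis of the blue sleeve (square tube 34 mm wide and high, wall 2.5 mm, same axes), midway between the next pair of holes. Each side face has three round 15 mm holes, 45 mm apart, half-way up, a white line across the top at each pair; the pins start in the pair farthest from the vice. Along x the sleeve spans -75 to +145 mm from here, its 40 mm square rubber foot to +169 mm.
- vice_jaws (a point): Top of the grey vice's jaws, midway along and between them: 111 mm above the bench, 215 mm behind the pins along the prop. The jaws are 96 mm long along the prop. The vice is fixed.
- sleeve (a joint): How far the sleeve has slid out, in m: within 0.001 of 0 at the start, 0.045 with the pins in the next (middle) holes, 0.090 in the last. A pin out in a hole locks it, with 1.5 mm of play either way. With both pins flush, it takes about 5 to 15 N to push along until their domes duck under its wall (some 8 mm), then a few N; the pins snap out by themselves at the next holes and stop it.
- pin_left (a joint): How far the brass spring pin on the +y side of the prop is pressed in, in m: 0 fully out, with its domed tip (12 mm across) 5 mm proud of the sleeve's side, 22 mm from the prop's axis; 0.005 flush with the sleeve; about 0.0075 when it is under the sleeve's wall. Its spring pushes back with 1.2 to 2.6 N.
- pin_right (a joint): The same for the pin on the -y side of the prop.
- spanner_mid (a point): Loose steel spanner, about 190 mm long, lying on the bench beside the prop; the point is near its middle. Leave alone.
- driver_grip (a point): Loose screwdriver with a yellow handle, about 210 mm long; the point is in its handle. Leave alone.
- hammer_grip (a point): Loose hammer, about 290 mm long; the point is in its handle. Leave alone.
- offcut_mid (a point): Loose offcut of blue square tube, 50 mm long and 34 mm square, lying on the bench; the point is its centre. Leave alone.
- tin: Round tin, 90 mm across and 110 mm high, standing on the left of the bench; origin under its base. Leave alone.
- jar: Amber jar with lid, 64 mm across and 90 mm high; origin under its base. Leave alone.
- block: Wooden block 90 x 70 x 40 mm; origin under its base. Leave alone.

How it is judged:
By the outcome, as a careful person would: the job done as asked, in the order asked, and still so for the second after the job is handed in, with the robot touching nothing.
It also fails if it takes over 32 s, if anything falls off the work surface, if the arm or the gripper's body presses on something with over 40 N, if the wrist force passes 120 N, or if a joint passes its speed limit or range.

### The arm

A 6-joint arm with a two-finger parallel gripper is mounted at the origin on the work surface. World frame = base frame: x ahead of the robot, y to its left, z up, the work surface at z = 0. Lengths are in m, angles in rad, forces in N, time in s.
With the tool pointing down it reaches from about 0.3 to 0.75 m from the base axis. Payload 8.5 kg.
Tool frame: the origin (TCP) lies where the fingers leave the gripper's body, on its centre line; the fingertips stand 64 mm ahead of it and the grasp point (between the pads) lies 45 mm ahead of it; z points along the fingers, y is the direction in which the jaws open and shut (so a half turn about z gives the same grasp; the last joint's range is limited). The gripper opens to 88 mm and grips with 3 to 60 N. Pads are 18 mm wide; open, the fingers measure 123 mm over their backs; the gripper's body (75 mm by 187 mm) begins 45 mm behind the grasp point.
Start: joints at [-1.507, 0.381, 1.297, -0, 1.464, -0.215], TCP at [0.151, -0.529, 0.303] pointing down, gripper open.
Joint ranges: [-3.11, 3.11], [-0.89, 2.33], [0.22, 2.48], [-1.42, 4.56], [0.17, 2.85], [-2.88, 2.88]. Speed limits (rad/s): [2.39, 2.39, 3.14, 3.14, 3.14, 3.14].

### API

Orientations are given as a 3x3 rotation matrix whose columns are the frame's x, y, z axes.
In Python, from rig import sense, optics, hand_in gives the robot as it stands. The module is installed in compiled form; this text tells all that it offers.
- The arm moves only by the tool carry_out, never from a script. Its argument "commands" is a list that holds one entry, the list of rows, each a list of 6 numbers: the shift along the tool's x, y, z each as a share of 0.025 m, from -1 to 1, then the turn, a rotation vector about the tool's x, y, z each as a share of 0.1 rad, from -1 to 1. A call has exactly 8 rows; each row shifts and turns the pose as measured when the row begins, along the tool's axes as they then stand; what a row does not reach is not made up. A row lasts 1/12 s, in which the tool goes at most 41.7 mm and 7.16 degrees, less where a joint would pass 70% of its speed; a pose out of reach is approached as far as the arm can. A call with a number of a shift or a turn outside -1 to 1 is refused whole. A call with a gripper value outside its range is refused whole. "jaw" is the opening, from -1 (shut) to 1 (fully open), set as the call begins (left out, the last holds). The fingers move at their own pace and stop on an object; the grip force is fixed at half the most. Time passes only in rows, so rows that do not move let the fingers close, or fill a call up. It gives the time, the measured TCP pose, the force and the opening at its end, in the units of the state.
- sense(): the state, without advancing time (a new reading comes with each control period).
- optics.read_camera(name): name is "side" or "top"; returns the picture (400x640x3 uint8, blue, green, red); there is no depth.
- optics.get_calibration(name): a dict with "K" (3x3 intrinsics, pixels), "R" (3x3) and "t" (3): a world point X has camera coordinates R X + t. Camera axes: x right, y down, z forward; pixel columns grow to the right and rows downward; lengths in m; the calibration is good to about 2 mm. A picture is of the moment at which its call begins. get_calibration takes no time and is no camera call.
- hand_in(): hands the job in, once; it reports no verdict.
The state is a dict: "time_s": time; "qpos": joint angles; "joint_velocities": joint speeds; "joint_efforts": joint torques, N m; "ee_pos": TCP position; "ee_rot": TCP orientation; "ft_force": force on the tool from outside, world axes, zero at the start; "ft_torque": the same for the moment, N m; "opening": finger opening in m.
Only numpy, scipy, OpenCV 4.12 (cv2) and the standard library are available. Lean on these libraries where they do the work, as an engineer would, in place of code of your own. Each camera call takes 0.05 s, during which the arm holds its last target.

## Working session

There is one attempt and no reset: what is moved stays moved. The work goes in short steps, Python scripts to look and compute and a tool call to move; the robot and the scene stay as the last step left them, time stands still between calls to the robot, and variables do not carry over. Pictures are saved under pics/ and viewed, and the job is handed in when it is done.

Besides the shell and the picture viewer there is one more tool, called after "Emit:" as a command line: name --argument value ..., lists and objects as JSON in quotes. carry_out: Moves the arm, as the interface text tells. Its arguments: {"type":"object","properties":{"commands":{"type":"array","items":{"type":"array","items":{"type":"array","items":{"type":"number","minimum":-1,"maximum":1}}}},"jaw":{"type":"number"}},"required":["commands"]}

```bash
mkdir -p pics
python3 - <<'E'
from rig import sense, optics
import cv2
for n in("side","top"):
    cv2.imwrite(f"pics/{n}0.png",optics.read_camera(n)); c=optics.get_calibration(n); print(n,c)
s=sense();print(s)
E
```

```text
side {'K': array([[479.84318164,   0.        , 318.93343515],
       [  0.        , 479.84318164, 193.29860527],
       [  0.        ,   0.        ,   1.        ]]), 'R': array([[-0.99075372, -0.13530388, -0.00999604],
       [-0.08294623,  0.66237563, -0.74456594],
       [ 0.10736379, -0.73685235, -0.66747407]]), 't': array([0.55002886, 0.03887834, 1.20652754])}
top {'K': array([[453.9351368 ,   0.        , 317.15227241],
       [  0.        , 453.9351368 , 194.79375015],
       [  0.        ,   0.        ,   1.        ]]), 'R': array([[ 1.02705072e-02, -9.99947063e-01, -6.22422764e-04],
       [-9.89898736e-01, -1.00792742e-02, -1.41417466e-01],
       [ 1.41403707e-01,  2.06856461e-03, -9.89949854e-01]]), 't': array([0.12504934, 0.53936046, 1.14114661])}
{'time_s': 0.1, 'qpos': array([-1.50735448e+00,  3.81142450e-01,  1.29814807e+00, -8.93168535e-06,
        1.46359889e+00, -2.15311842e-01]), 'joint_velocities': array([ 0.00089969, -0.00340451, -0.00386359, -0.00138176, -0.00133105,
        0.00028487]), 'joint_efforts': array([ 4.69232647e-03, -4.38648999e+01, -2.24908984e+01,  7.15279556e-02,
        3.42181837e-02, -7.77226637e-05]), 'ee_pos': array([ 0.1513159 , -0.5286043 ,  0.30220448]), 'ee_rot': array([[ 9.61398864e-01,  2.75158530e-01, -9.10762017e-05],
       [ 2.75158414e-01, -9.61398031e-01,  1.29358780e-03],
       [ 2.68381235e-04, -1.26871422e-03, -9.99999159e-01]]), 'ft_force': array([0.3033998 , 0.28606269, 0.12525981]), 'ft_torque': array([ 0.00263516, -0.0059173 , -0.05894947]), 'opening': 0.08856630969243447}
```

View pics/side0.png

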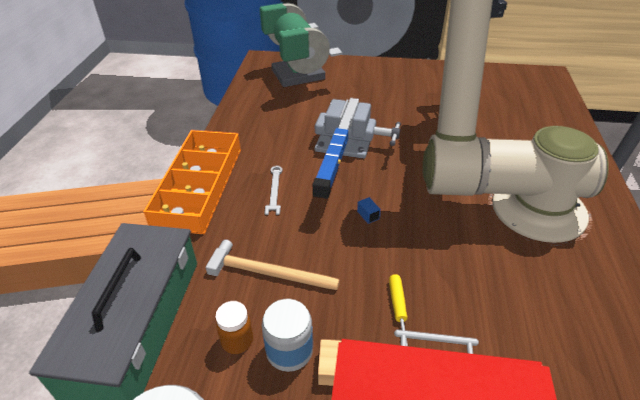

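View pics/top0.png

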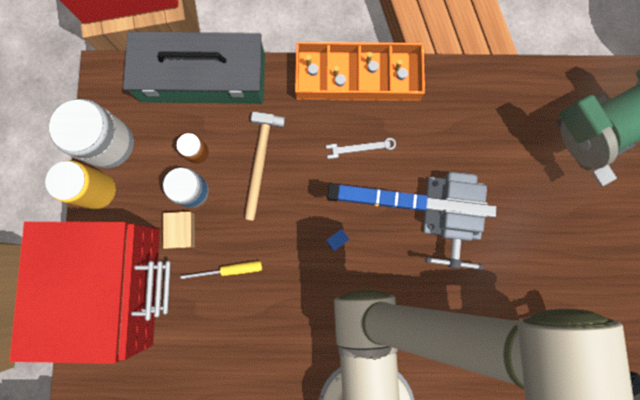

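Run:
```python
import cv2
a=cv2.imread("pics/top0.png")[150:280,310:510]; cv2.imwrite("pics/topz.png",cv2.resize(a,None,fx=4,fy=4,interpolation=cv2.INTER_CUBIC))
a=cv2.imread("pics/side0.png")[90:230,260:410]; cv2.imwrite("pics/sidez.png",cv2.resize(a,None,fx=4,fy=4,interpolation=cv2.INTER_CUBIC))
```

```text
(no output)
```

View pics/topz.png

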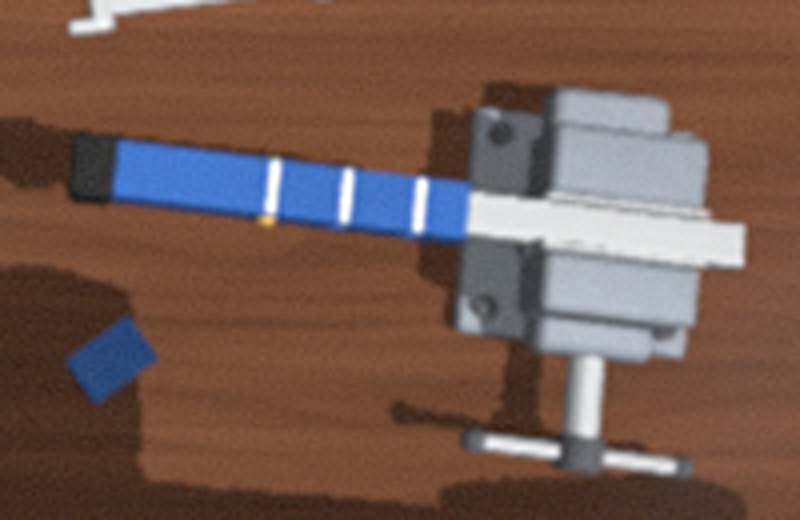

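View pics/sidez.png

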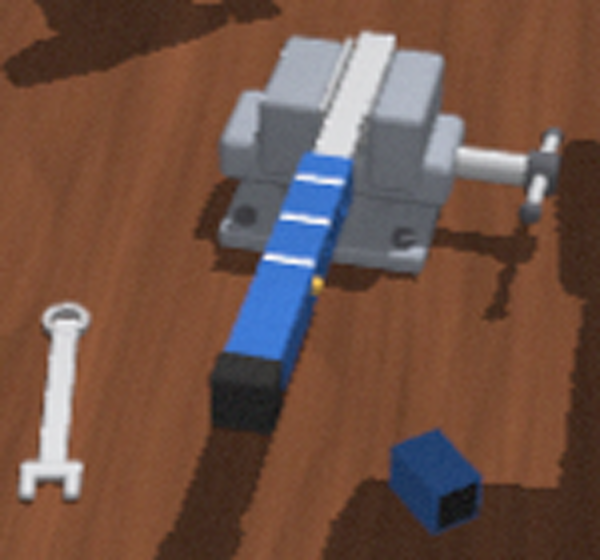

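The pictures show the brass pin at the line nearest the foot (top px ~(377,205)), with the three white lines at about (378,197), (397,199), (415,201). The vice is to the right, and the offcut and spanner are well clear.

```bash
cat > h.py <<'E'
import numpy as np,cv2
from rig import optics
def ray(n,u,v,z):
    c=optics.get_calibration(n);K,R,t=c["K"],c["R"],c["t"]
    C=-R.T@t; d=R.T@np.linalg.solve(K,[u,v,1.]); s=(z-C[2])/d[2]; return C+s*d
def lines(n,img,z=0.107):
    b,g,r=[img[...,i].astype(int) for i in range(3)]
    blue=((b>120)&(b-r>60)).astype(np.uint8)
    out={}
    k,l,st,ce=cv2.connectedComponentsWithStats(cv2.dilate(blue,np.ones((5,5))))
    box=(slice(150,240),slice(320,440)) if n=="top" else (slice(110,200),slice(310,360))
    m=np.zeros_like(blue);m[box]=1
    ys,xs=np.nonzero(blue*m)
    hull=cv2.convexHull(np.stack([xs,ys],1).astype(np.int32))
    hm=np.zeros_like(blue);cv2.fillConvexPoly(hm,hull,1)
    w=((r>125)&(g>135)&(hm>0)&(m>0)).astype(np.uint8)
    k,l,st,ce=cv2.connectedComponentsWithStats(w)
    L=[]
    for i in range(1,k):
        if st[i,4]<8: continue
        yy,xx=np.nonzero(l==i); wt=np.clip(r[yy,xx]-60,1,None)
        u,v=np.average(xx,weights=wt),np.average(yy,weights=wt); L.append((u,v,st[i,4],ray(n,u,v,z).round(4)))
    return hull,L
E
python3 - <<'E'
from h import *
for n in("top","side"):
    img=cv2.imread(f"pics/{n}0.png"); hull,L=lines(n,img)
    print(n)
    for x in L: print(x)
    (c,s,a)=cv2.minAreaRect(hull); print(c,s,a)
    for p in cv2.boxPoints((c,s,a)): print(p.round(1),ray(n,*p,.107).round(4))
E
```

```text
top
(np.float64(377.6633818589026), np.float64(197.34860022396416), np.int32(62), array([ 0.5234, -0.0175,  0.107 ]))
(np.float64(396.1619399917797), np.float64(198.42635977531168), np.int32(50), array([ 0.5213, -0.0627,  0.107 ]))
(np.float64(414.4931085240198), np.float64(200.67482938578883), np.int32(50), array([ 0.5162, -0.1073,  0.107 ]))
(378.34124755859375, 217.16510009765625) (92.60891723632812, 55.39738845825195) 7.016501426696777
[329. 239.] [0.4208 0.1007 0.107 ]
[335.8 184. ] [0.5554 0.085  0.107 ]
[427.7 195.3] [ 0.5297 -0.1398  0.107 ]
[420.9 250.3] [ 0.396  -0.1203  0.107 ]
side
(np.float64(339.3915868673051), np.float64(134.31668946648426), np.int32(23), array([ 0.5144, -0.1099,  0.107 ]))
(np.float64(335.793546459516), np.float64(144.19031968927396), np.int32(26), array([ 0.519 , -0.0648,  0.107 ]))
(np.float64(331.63883270731003), np.float64(154.42906674371568), np.int32(27), array([ 0.5246, -0.0203,  0.107 ]))
(333.24139404296875, 153.89654541015625) (15.598407745361328, 55.70859909057617) 21.801410675048828
[315.7 176.9] [0.5522 0.0717 0.107 ]
[336.3 125.1] [ 0.5271 -0.152   0.107 ]
[350.8 130.9] [ 0.4857 -0.1293  0.107 ]
[330.1 182.7] [0.5155 0.0885 0.107 ]
```

Run:
```python
from h import *
c=optics.get_calibration("top");print("C",-c["R"].T@c["t"])
img=cv2.imread("pics/top0.png").astype(float)
E=[[],[],[]]
for u in range(343,424):
    if min(abs(u-378),abs(u-396.5),abs(u-415))<5: continue
    f=img[170:225,u,0]-img[170:225,u,2]   # blueness
    k=np.argmax(f); h=(np.median(f[f>80]))/2
    on=np.nonzero(f>h)[0]; a,b=on[0],on[-1]
    lo=a-1+(h-f[a-1])/(f[a]-f[a-1]); hi=b+(f[b]-h)/(f[b]-f[b+1])
    E[0].append((u,lo+170));E[1].append((u,hi+170));E[2].append((u,img[int(a)+170-0:,u,0][3]))
for i in (0,1):
    p=np.array(E[i]); W=np.array([ray("top",*q,.107) for q in p]); 
    for _ in range(3):
        k=np.polyfit(W[:,1],W[:,0],1); r=W[:,0]-np.polyval(k,W[:,1]); W=W[abs(r)<2.5*r.std()+1e-5]
    print(k,"deg",np.degrees(np.arctan(k[0])),"x at y=-.018",np.polyval(k,-.018),r.std(),len(W))
# foot end
# column profile of brightness along the sleeve column u=350
print(img[180:215,350].astype(int).tolist())
```

```text
C [0.37126555 0.12811855 1.20603074]
[0.11667091 0.54527848] deg 6.654665029541127 x at y=-.018 0.5431783987610751 0.0002708486870943506 53
[0.11492805 0.50894689] deg 6.556127852205509 x at y=-.018 0.5068781898641957 0.00014067594526756725 52
[[57, 78, 119], [56, 74, 118], [57, 82, 123], [56, 78, 122], [45, 72, 117], [74, 62, 89], [152, 93, 72], [195, 113, 68], [206, 121, 66], [209, 126, 74], [211, 123, 73], [209, 124, 70], [208, 121, 69], [208, 125, 73], [209, 122, 68], [210, 125, 71], [211, 125, 74], [211, 124, 70], [208, 123, 69], [202, 119, 65], [156, 92, 48], [111, 69, 63], [67, 67, 99], [60, 82, 125], [54, 81, 123], [55, 76, 124], [56, 78, 119], [56, 76, 123], [53, 77, 123], [53, 76, 118], [54, 77, 119], [52, 71, 114], [47, 69, 108], [49, 70, 111], [48, 70, 111]]
```

Emit:
carry_out --commands '[[[0.79,-0.61,0,0,0,0],[0.79,-0.61,0,0,0,0],[0.79,-0.61,0,0,0,0],[0.79,-0.61,0,0,0,0],[0.79,-0.61,0,0,0,0],[0.79,-0.61,0,0,0,0],[0.79,-0.61,0,0,0,0],[0.79,-0.61,0,0,0,0]]]' --jaw 1

```text
time_s: 0.77
ee_pos: [0.2713, -0.3637, 0.299]
ee_rot: [[0.963, 0.268, -0.002], [0.268, -0.963, 0.007], [0.0, -0.008, -1.0]]
ft_force: [0.1, -0.1, -0.6]
opening: 0.0882
```

```bash
cat > d.py <<'E'
from rig import sense
import numpy as np,sys
from scipy.spatial.transform import Rotation as Ro
a=np.radians(6.6); d=np.array([np.sin(a),np.cos(a),0])
P=np.array([0.525,-0.0185,0.135])
Rt=np.stack([d,np.cross([0,0,-1],d),[0,0,-1]],1)
s=sense();R=s["ee_rot"];p=s["ee_pos"]
tgt=P+d*float(sys.argv[1])/1000+np.array([0,0,float(sys.argv[2])/1000])
print("t",s["time_s"],"p",p.round(4),"open",round(s["opening"],4),"F",s["ft_force"].round(1),"T",s["ft_torque"].round(2))
print("err mm in prop axes",(Rt.T@(tgt-p)*1000).round(1),"| shift units tool",(R.T@(tgt-p)/.025).round(2),"rot units",(Ro.from_matrix(R.T@Rt).as_rotvec()/.1).round(2))
print("q",s["qpos"].round(2))
E
python3 d.py 0 120
```

```text
t 0.7667 p [ 0.2713 -0.3637  0.299 ] open 0.0882 F [ 0.1 -0.1 -0.6] T [ 0.   -0.02 -0.02]
err mm in prop axes [372.  212.3  44. ] | shift units tool [ 13.48 -10.56   1.84] rot units [ -0.07  -0.05 -11.84]
q [-1.19  0.22  1.55  0.    1.38  0.11]
```

Emit:
carry_out --commands '[[[0.79,-0.61,0,0,0,0],[0.79,-0.61,0,0,0,0],[0.79,-0.61,0,0,0,0],[0.79,-0.61,0,0,0,0],[0.79,-0.61,0,0,0,0],[0.79,-0.61,0,0,0,0],[0.79,-0.61,0,0,0,0],[0.79,-0.61,0,0,0,0]]]'

```text
time_s: 1.43
ee_pos: [0.3948, -0.1939, 0.2986]
ee_rot: [[0.964, 0.267, -0.005], [0.267, -0.964, 0.011], [-0.001, -0.012, -1.0]]
ft_force: [-0.2, -0.6, -0.5]
opening: 0.0883
```

Emit:
carry_out --commands '[[[0,0,0,0,0,-1],[0,0,0,0,0,-1],[0,0,0,0,0,-1],[0,0,0,0,0,-1],[0,0,0,0,0,-1],[0,0,0,0,0,-1],[0,0,0,0,0,-1],[0,0,0,0,0,-1]]]'

```text
time_s: 2.1
ee_pos: [0.3966, -0.1881, 0.2967]
ee_rot: [[0.443, 0.897, -0.008], [0.897, -0.442, 0.015], [0.01, -0.014, -1.0]]
ft_force: [-0.5, -0.0, 0.8]
opening: 0.0881
```

```bash
python3 d.py 0 120
```

```text
t 2.1 p [ 0.3966 -0.1881  0.2967] open 0.0881 F [-0.5 -0.   0.8] T [-0.16 -0.08 -0.  ]
err mm in prop axes [183.2 108.1  41.7] | shift units tool [8.34 1.63 1.73] rot units [-0.12 -0.13 -3.43]
q [-0.72  0.2   1.59  0.01  1.38 -0.26]
```

Emit:
carry_out --commands '[[[0,0,0,-0.05,-0.05,-0.9],[0,0,0,-0.05,-0.05,-0.9],[0,0,0,-0.05,0,-0.9],[0,0,0,0,0,-0.7],[0.8,0.5,0,0,0,0],[0.8,0.5,0,0,0,0],[0.8,0.5,0,0,0,0],[0.8,0.5,0,0,0,0]]]'

```text
time_s: 2.77
ee_pos: [0.4537, -0.1129, 0.295]
ee_rot: [[0.101, 0.995, -0.002], [0.995, -0.101, 0.003], [0.003, -0.002, -1.0]]
ft_force: [-0.2, -1.0, -0.3]
opening: 0.0881
```

```bash
python3 d.py 0 120
```

```text
t 2.7667 p [ 0.4537 -0.1129  0.295 ] open 0.0881 F [-0.2 -1.  -0.3] T [-0.06 -0.09 -0.02]
err mm in prop axes [102.   59.9  40. ] | shift units tool [4.04 2.46 1.61] rot units [-0.02 -0.03  0.14]
q [-0.5   0.24  1.53  0.    1.37 -0.4 ]
```

Emit:
carry_out --commands '[[[0.75,0.45,0.3,0,0,0],[0.75,0.45,0.3,0,0,0],[0.75,0.45,0.3,0,0,0.1],[0.75,0.45,0.3,0,0,0],[0.6,0.35,0.2,0,0,0],[0.35,0.2,0.1,0,0,0],[0,0,0,0,0,0],[0,0,0,0,0,0]]]'

```text
time_s: 3.43
ee_pos: [0.5262, -0.0125, 0.254]
ee_rot: [[0.106, 0.994, -0.005], [0.994, -0.106, 0.004], [0.003, -0.006, -1.0]]
ft_force: [-0.2, -0.4, 1.0]
opening: 0.0881
```

```bash
python3 d.py 0 60
```

```text
t 3.4333 p [ 0.5262 -0.0125  0.254 ] open 0.0881 F [-0.2 -0.4  1. ] T [-0.04 -0.09  0.01]
err mm in prop axes [-6.1 -0.5 59. ] | shift units tool [-0.25 -0.01  2.36] rot units [-0.06 -0.03  0.09]
q [-0.25  0.38  1.44  0.    1.32 -0.14]
```

Emit:
carry_out --commands '[[[-0.25,0,0.6,-0.05,0,0.09],[0,0,0.7,0,0,0],[0,0,0.7,0,0,0],[0,0,0.6,0,0,0],[0,0,0.3,0,0,0],[0,0,0,0,0,0],[0,0,0,0,0,0],[0,0,0,0,0,0]]]'

```text
time_s: 4.1
ee_pos: [0.5239, -0.0248, 0.1831]
ee_rot: [[0.121, 0.993, 0.005], [0.993, -0.121, 0.0], [0.001, 0.005, -1.0]]
ft_force: [0.2, -0.0, 0.2]
opening: 0.0881
```

```bash
python3 d.py 0 0
python3 - <<'E'
from h import *
for n in("top","side"): 
    i=optics.read_camera(n); cv2.imwrite(f"pics/{n}1.png",i)
    i=i[120:260,290:490] if n=="top" else i[50:230,240:440]
    cv2.imwrite(f"pics/{n}1z.png",cv2.resize(i,None,fx=3,fy=3,interpolation=cv2.INTER_CUBIC))
E
```

```text
t 4.1 p [ 0.5239 -0.0248  0.1831] open 0.0881 F [ 0.2 -0.   0.2] T [ 0.06 -0.07 -0.05]
err mm in prop axes [ 6.4  0.3 48.1] | shift units tool [0.25 0.   1.93] rot units [ 0.05 -0.01 -0.06]
q [-0.27  0.46  1.56  0.    1.12 -0.15]
```

View pics/side1z.png

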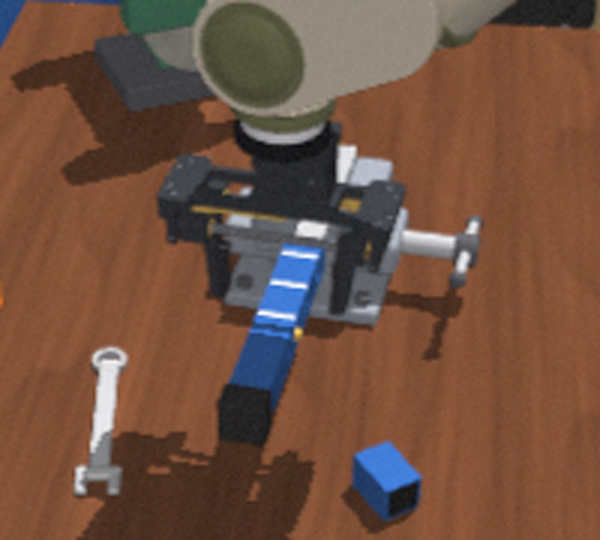

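View pics/top1z.png

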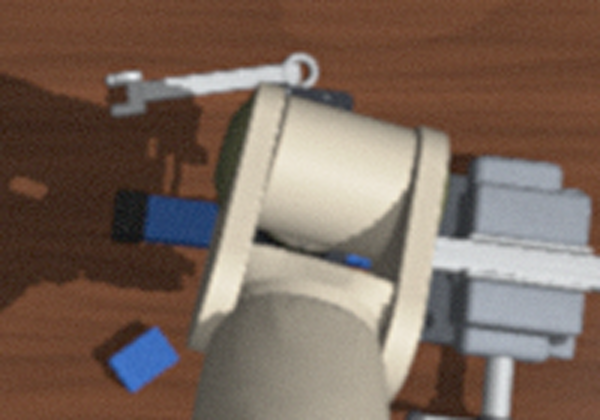

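The fingers straddle the sleeve with its centre line between them (side zoom, fingers at x≈220 and 345 around the sleeve near 300, higher up than the sleeve). The pin is still proud at zoom (297,332). Descending.

Emit:
carry_out --commands '[[[0.15,0,0.5,0.05,0,-0.05],[0.1,0,0.5,0,0,0],[0,0,0.5,0,0,0],[0,0,0.4,0,0,0],[0,0,0.2,0,0,0],[0,0,0,0,0,0],[0,0,0,0,0,0],[0,0,0,0,0,0]]]'

```text
time_s: 4.87
ee_pos: [0.526, -0.0168, 0.1284]
ee_rot: [[0.113, 0.994, 0.005], [0.994, -0.113, -0.0], [0.0, 0.005, -1.0]]
ft_force: [0.2, 0.0, -0.2]
opening: 0.0882
```

```bash
python3 d.py 0 0
```

```text
t 4.8667 p [ 0.526  -0.0168  0.1284] open 0.0882 F [ 0.2  0.  -0.2] T [-0.04 -0.07  0.01]
err mm in prop axes [-1.9 -0.8 -6.6] | shift units tool [-0.07 -0.03 -0.27] rot units [ 0.05 -0.    0.02]
q [-0.26  0.54  1.61  0.    0.99 -0.14]
```

Emit:
carry_out --commands '[[[-0.07,-0.03,-0.24,0.05,0,0],[0,0,0,0,0,0],[0,0,0,0,0,0],[0,0,0,0,0,0],[0,0,0,0,0,0],[0,0,0,0,0,0],[0,0,0,0,0,0],[0,0,0,0,0,0]]]'

```text
time_s: 5.53
ee_pos: [0.5256, -0.0188, 0.1372]
ee_rot: [[0.113, 0.994, 0.004], [0.994, -0.113, -0.001], [-0.0, 0.004, -1.0]]
ft_force: [0.4, 0.3, 0.1]
opening: 0.088
```

```bash
python3 d.py 0 0;  python3 - <<'E'
from h import *
for n in("side",): 
    i=optics.read_camera(n); cv2.imwrite(f"pics/{n}2.png",i)
    i=i[100:220,270:410]
    cv2.imwrite(f"pics/{n}2z.png",cv2.resize(i,None,fx=5,fy=5,interpolation=cv2.INTER_CUBIC))
E
```

```text
t 5.5333 p [ 0.5256 -0.0188  0.1372] open 0.088 F [0.4 0.3 0.1] T [-0.06 -0.08  0.01]
err mm in prop axes [ 0.2 -0.7  2.2] | shift units tool [ 0.01 -0.03  0.09] rot units [0.04 0.   0.02]
q [-0.26  0.52  1.6   0.    1.01 -0.15]
```

View pics/side2z.png

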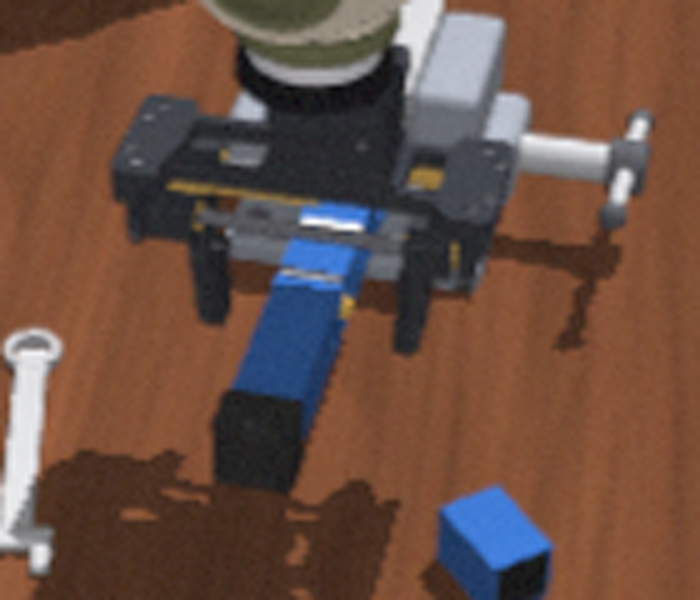

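Run:
```python
from h import *
a=np.radians(6.6); d=np.array([np.sin(a),np.cos(a),0]); y=np.array([-np.cos(a),np.sin(a),0])
P=np.array([.525,-.0185,.09])
for n,f in(("side","pics/side0.png"),("top","pics/top0.png")):
    c=optics.get_calibration(n); X=P-0*d; 
    for s in(1,-1):
        q=c["K"]@(c["R"]@(P+s*.020*y)+c["t"]); print(n,s,(q[:2]/q[2]).round(2))
    i=cv2.imread(f).astype(int); b,g,r=i[...,0],i[...,1],i[...,2]
    m=(r-b>90)&(g-b>40); m[:, :315]=0; m[:,450:]=0; m[:145]=0; m[240:]=0
    ys,xs=np.nonzero(m); print("brass",xs.mean() if len(xs) else 0,ys.mean() if len(ys) else 0,len(xs), [ray(n,xs.mean(),ys.mean(),.09)] if len(xs) else 0)
```

```text
side 1 [339.06 161.34]
side -1 [323.7  159.05]
brass 339.1666666666667 160.66666666666666 6 [array([ 0.50514959, -0.0189796 ,  0.09      ])]
top 1 [376.3  205.61]
top -1 [378.02 189.76]
brass 376.2857142857143 205.0 7 [array([ 0.50664948, -0.01618144,  0.09      ])]
```

Emit:
carry_out --commands '[[[0,-0.02,0.08,0,0,0],[0,0,0,0,0,0],[0,0,0,0,0,0],[0,0,0,0,0,0],[0,0,0,0,0,0],[0,0,0,0,0,0],[0,0,0,0,0,0],[0,0,0,0,0,0]]]' --jaw -1

```text
time_s: 6.25
ee_pos: [0.5252, -0.0188, 0.1347]
ee_rot: [[0.113, 0.994, 0.004], [0.994, -0.113, -0.001], [-0.0, 0.004, -1.0]]
ft_force: [-0.4, -0.1, -1.3]
opening: 0.0368
```

```bash
python3 d.py 0 0
```

```text
t 6.25 p [ 0.5252 -0.0188  0.1347] open 0.0368 F [-0.4 -0.1 -1.3] T [-0.01 -0.07 -0.  ]
err mm in prop axes [ 0.2 -0.2 -0.3] | shift units tool [ 0.01 -0.01 -0.01] rot units [0.04 0.   0.02]
q [-0.26  0.53  1.61  0.    1.01 -0.15]
```

Still closing, so one more hold.

Emit:
carry_out --commands '[[[0,0,0,0,0,0],[0,0,0,0,0,0],[0,0,0,0,0,0],[0,0,0,0,0,0],[0,0,0,0,0,0],[0,0,0,0,0,0],[0,0,0,0,0,0],[0,0,0,0,0,0]]]'

```text
time_s: 6.92
ee_pos: [0.526, -0.0188, 0.1347]
ee_rot: [[0.113, 0.994, 0.005], [0.994, -0.113, -0.001], [-0.0, 0.006, -1.0]]
ft_force: [1.8, -0.5, -1.1]
opening: 0.0339
```

```bash
python3 d.py 0 0
```

```text
t 6.9167 p [ 0.526  -0.0188  0.1347] open 0.0339 F [ 1.8 -0.5 -1.1] T [ 0.   -0.1   0.04]
err mm in prop axes [ 0.2 -1.  -0.3] | shift units tool [ 0.01 -0.04 -0.01] rot units [0.06 0.   0.02]
q [-0.26  0.53  1.61  0.    1.   -0.15]
```

Opening is 33.9 mm, which matches the 34 mm sleeve width, so both pins are flush. Starting the slide.

Emit:
carry_out --commands '[[[0.12,0,0,0,0,0],[0.12,0,0,0,0,0],[0.12,0,0,0,0,0],[0.12,0,0,0,0,0],[0.12,0,0,0,0,0],[0.12,0,0,0,0,0],[0,0,0,0,0,0],[0,0,0,0,0,0]]]'

```text
time_s: 7.58
ee_pos: [0.5276, -0.0056, 0.1348]
ee_rot: [[0.114, 0.994, 0.003], [0.993, -0.114, -0.013], [-0.013, 0.004, -1.0]]
ft_force: [0.3, -2.6, -0.2]
opening: 0.0334
```

```bash
python3 d.py 45 0
python3 - <<'E'
from h import *
for n in("side",): 
    i=optics.read_camera(n); cv2.imwrite(f"pics/{n}3.png",i)
    i=i[100:220,270:410]
    cv2.imwrite(f"pics/{n}3z.png",cv2.resize(i,None,fx=5,fy=5,interpolation=cv2.INTER_CUBIC))
E
```

```text
t 7.5833 p [ 0.5276 -0.0056  0.1348] open 0.0334 F [ 0.3 -2.6 -0.2] T [-0.24 -0.11  0.11]
err mm in prop axes [31.9 -1.1 -0.2] | shift units tool [ 1.27 -0.04 -0.03] rot units [0.04 0.13 0.01]
q [-0.23  0.53  1.6  -0.01  1.01 -0.11]
```

View pics/side3z.png

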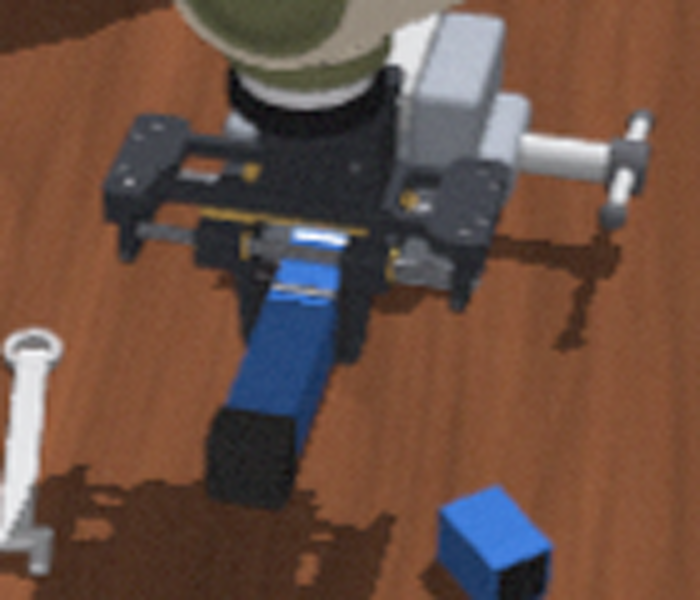

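The sleeve went along with the fingers: the line moved from zoom row 278 to 290, and the foot edge from 395 to 410. The load has dropped to 2.6 N, so the domes are under the wall. Continuing.

Emit:
carry_out --commands '[[[0.12,0,0,0,0.08,0],[0.12,0,0,0,0.05,0],[0.12,0,0,0,0,0],[0.12,0,0,0,0,0],[0.12,0,0,0,0,0],[0.12,0,0,0,0,0],[0.12,0,0,0,0,0],[0.1,0,0,0,0,0]]]'

```text
time_s: 8.3
ee_pos: [0.53, 0.0149, 0.1347]
ee_rot: [[0.113, 0.994, 0.003], [0.994, -0.113, -0.006], [-0.006, 0.003, -1.0]]
ft_force: [-0.8, -5.7, -0.0]
opening: 0.0337
```

```bash
python3 d.py 45 0
```

```text
t 8.3 p [0.53   0.0149 0.1347] open 0.0337 F [-0.8 -5.7 -0. ] T [-0.82 -0.02  0.02]
err mm in prop axes [11.3 -1.1 -0.3] | shift units tool [ 0.45 -0.04 -0.01] rot units [0.03 0.06 0.02]
q [-0.19  0.53  1.59 -0.01  1.01 -0.08]
```

Emit:
carry_out --commands '[[[0.08,0,0,0,0.04,0],[0.08,0,0,0,0,0],[0.08,0,0,0,0,0],[0.08,0,0,0,0,0],[0.06,0,0,0,0,0],[0.04,0,0,0,0,0],[0,0,0,0,0,0],[0,0,0,0,0,0]]]'

```text
time_s: 8.97
ee_pos: [0.5313, 0.0262, 0.1348]
ee_rot: [[0.113, 0.994, 0.004], [0.994, -0.113, -0.002], [-0.002, 0.004, -1.0]]
ft_force: [1.1, -2.6, -0.5]
opening: 0.0335
```

```bash
python3 d.py 45 0
python3 - <<'E'
from h import *
for n in("side",): 
    i=optics.read_camera(n); cv2.imwrite(f"pics/{n}4.png",i)
    i=i[100:220,270:410]
    cv2.imwrite(f"pics/{n}4z.png",cv2.resize(i,None,fx=5,fy=5,interpolation=cv2.INTER_CUBIC))
E
```

```text
t 8.9667 p [0.5313 0.0262 0.1348] open 0.0335 F [ 1.1 -2.6 -0.5] T [-0.34 -0.12 -0.03]
err mm in prop axes [-0.1 -1.1 -0.2] | shift units tool [-0.01 -0.04 -0.01] rot units [0.04 0.02 0.02]
q [-0.17  0.53  1.59 -0.    1.02 -0.06]
```

View pics/side4z.png

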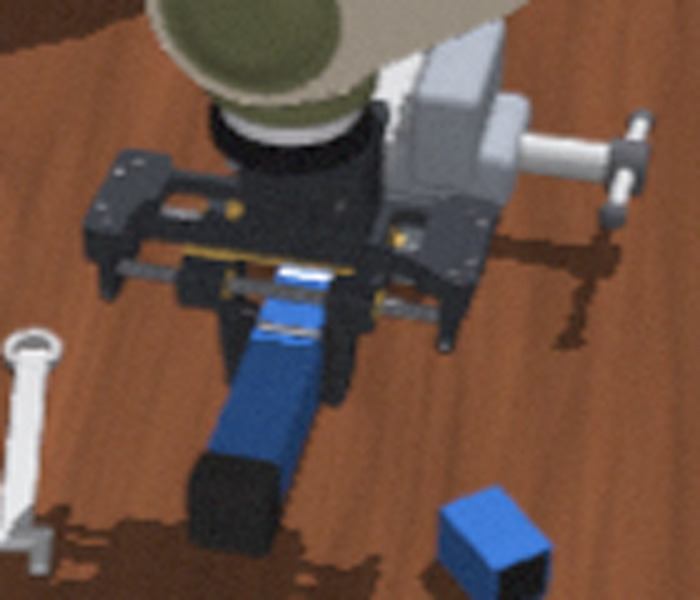

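Emit:
carry_out --commands '[[[0,0,0,0,0,0],[0,0,0,0,0,0],[0,0,0,0,0,0],[0,0,0,0,0,0],[0,0,0,0,0,0],[0,0,0,0,0,0],[0.06,0,0,0,0,0],[0.06,0,0,0,0,0]]]'

```text
time_s: 9.68
ee_pos: [0.5315, 0.0284, 0.1347]
ee_rot: [[0.113, 0.994, 0.003], [0.994, -0.113, -0.003], [-0.003, 0.003, -1.0]]
ft_force: [-1.8, -12.2, -0.2]
opening: 0.0335
```

```bash
python3 d.py 45 0
```

```text
t 9.6833 p [0.5315 0.0284 0.1347] open 0.0335 F [ -1.8 -12.2  -0.2] T [-1.97  0.16  0.06]
err mm in prop axes [-2.3 -1.1 -0.3] | shift units tool [-0.09 -0.04 -0.01] rot units [0.03 0.03 0.02]
q [-0.17  0.53  1.59 -0.    1.02 -0.05]
```

Emit:
carry_out --commands '[[[0.06,0,0,0,0,0],[0.06,0,0,0,0,0],[0,0,0,0,0,0],[0,0,0,0,0,0],[0,0,0,0,0,0],[0,0,0,0,0,0],[0,0,0,0,0,0],[0,0,0,0,0,0]]]'

```text
time_s: 10.35
ee_pos: [0.5315, 0.0284, 0.1348]
ee_rot: [[0.113, 0.994, 0.001], [0.994, -0.113, -0.011], [-0.011, 0.002, -1.0]]
ft_force: [0.0, -2.8, -0.6]
opening: 0.0331
```

```bash
python3 d.py 45 0
```

```text
t 10.35 p [0.5315 0.0284 0.1348] open 0.0331 F [ 0.  -2.8 -0.6] T [-0.37 -0.09 -0.  ]
err mm in prop axes [-2.4 -1.1 -0.2] | shift units tool [-0.09 -0.04 -0.01] rot units [0.02 0.11 0.02]
q [-0.17  0.54  1.59 -0.01  1.02 -0.05]
```

The tool won't advance under a further push, and the load had risen to 12 N, so the sleeve is against the stop at about 47 mm including play. I'll back off 1.3 mm to the middle of the play, then open.

Emit:
carry_out --commands '[[[-0.05,0,0,0,0.05,0],[0,0,0,0,0,0],[0,0,0,0,0,0],[0,0,0,0,0,0],[0,0,0,0,0,0],[0,0,0,0,0,0],[0,0,0,0,0,0],[0,0,0,0,0,0]]]'

```text
time_s: 11.02
ee_pos: [0.5315, 0.0277, 0.1348]
ee_rot: [[0.113, 0.994, 0.002], [0.994, -0.113, -0.004], [-0.004, 0.003, -1.0]]
ft_force: [-0.2, -2.5, -0.9]
opening: 0.034
```

```bash
python3 d.py 45 0
```

```text
t 11.0167 p [0.5315 0.0277 0.1348] open 0.034 F [-0.2 -2.5 -0.9] T [-0.22 -0.2  -0.05]
err mm in prop axes [-1.7 -1.1 -0.2] | shift units tool [-0.07 -0.04 -0.01] rot units [0.03 0.04 0.02]
q [-0.17  0.53  1.59 -0.    1.02 -0.05]
```

Emit:
carry_out --commands '[[[-0.05,0,0,0,0.02,0],[0,0,0,0,0,0],[0,0,0,0,0,0],[0,0,0,0,0,0],[0,0,0,0,0,0],[0,0,0,0,0,0],[0,0,0,0,0,0],[0,0,0,0,0,0]]]'

```text
time_s: 11.68
ee_pos: [0.5313, 0.0268, 0.1347]
ee_rot: [[0.113, 0.994, 0.003], [0.994, -0.113, -0.001], [-0.001, 0.003, -1.0]]
ft_force: [1.0, -1.2, -0.6]
opening: 0.0336
```

```bash
python3 d.py 45 0
```

```text
t 11.6833 p [0.5313 0.0268 0.1347] open 0.0336 F [ 1.  -1.2 -0.6] T [-0.18 -0.22 -0.08]
err mm in prop axes [-0.7 -1.1 -0.3] | shift units tool [-0.03 -0.04 -0.01] rot units [0.03 0.01 0.02]
q [-0.17  0.53  1.59 -0.    1.02 -0.06]
```

Emit:
carry_out --commands '[[[0,0,0,0,0,0],[0,0,0,0,0,0],[0,0,0,0,0,0],[0,0,0,0,0,0],[0,0,0,0,0,0],[0,0,0,0,0,0],[0,0,0,0,0,0],[0,0,0,0,0,0]]]' --jaw 1

```text
time_s: 12.35
ee_pos: [0.5307, 0.0272, 0.1347]
ee_rot: [[0.112, 0.994, 0.001], [0.994, -0.112, -0.001], [-0.001, 0.001, -1.0]]
ft_force: [0.5, -0.5, -0.3]
opening: 0.0852
```

Emit:
carry_out --commands '[[[0,0,-0.3,0,0,0],[0,0,-0.6,0,0,0],[0,0,-0.8,0,0,0],[0,0,-0.8,0,0,0],[0,0,-0.8,0,0,0],[0,0,-0.8,0,0,0],[0,0,-0.8,0,0,0],[0,0,-0.6,0,0,0]]]'

```text
time_s: 13.02
ee_pos: [0.5292, 0.0275, 0.2788]
ee_rot: [[0.113, 0.994, -0.006], [0.994, -0.113, 0.001], [-0.0, -0.006, -1.0]]
ft_force: [0.3, 0.4, 0.3]
opening: 0.0886
```

Emit:
carry_out --commands '[[[-1,-0.5,0,0,0,0],[-1,-0.5,0,0,0,0],[-1,-0.5,0,0,0,0],[-1,-0.5,0,0,0,0],[-1,-0.5,0,0,0,0],[-1,-0.5,0,0,0,0],[-1,-0.5,0,0,0,0],[-0.5,-0.2,0,0,0,0]]]'

```text
time_s: 13.68
ee_pos: [0.4125, -0.1525, 0.2881]
ee_rot: [[0.105, 0.994, 0.008], [0.994, -0.105, -0.004], [-0.003, 0.008, -1.0]]
ft_force: [0.5, 0.1, -0.0]
opening: 0.0884
```

```bash
python3 d.py 45 0;python3 - <<'E'
from h import *
for n in("side","top"): 
    i=optics.read_camera(n); cv2.imwrite(f"pics/{n}5.png",i)
    i=i[100:220,270:410] if n=="side" else i[150:280,310:450]
    cv2.imwrite(f"pics/{n}5z.png",cv2.resize(i,None,fx=4,fy=4,interpolation=cv2.INTER_CUBIC))
E
```

```text
t 13.6833 p [ 0.4125 -0.1525  0.2881] open 0.0884 F [ 0.5  0.1 -0. ] T [-0.04 -0.08 -0.03]
err mm in prop axes [191.   96.3 153.1] | shift units tool [7.62 3.88 6.14] rot units [0.08 0.03 0.1 ]
q [-0.63  0.2   1.61  0.    1.32 -0.52]
```

View pics/side5z.png

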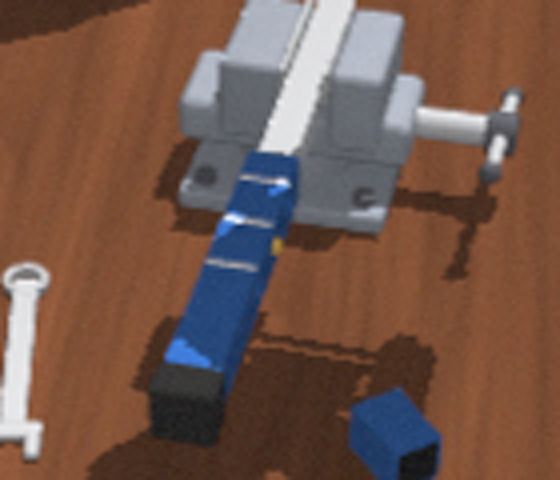

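View pics/top5z.png

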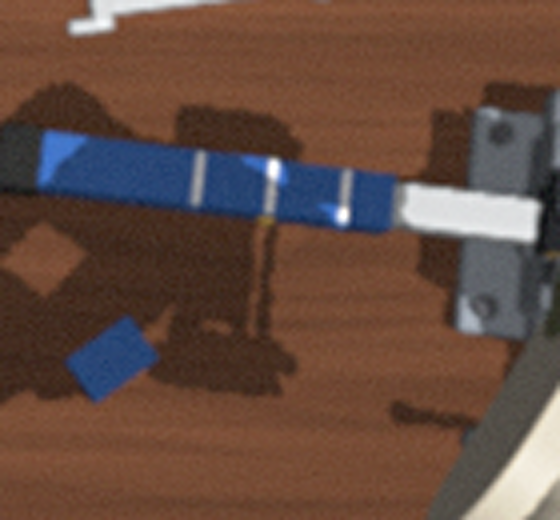

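The side view shows the brass pin at zoom (277,246), on the middle line. In the top view it is at (266,220), also at the middle line (272,187). The offcut and spanner haven't moved. Checking the numbers next.

Run:
```python
from h import *
for n in("side","top"):
  for k in(0,5):
    i=cv2.imread(f"pics/{n}{k}.png").astype(int);b,g,r=i[...,0],i[...,1],i[...,2]
    m=(r-b>70)&(g-b>30)&(g>.62*r); m[:, :320]=0; m[:,400:]=0; m[:145]=0; m[215:]=0
    ys,xs=np.nonzero(m); print(n,k,"brass n",len(xs),xs.mean().round(2),ys.mean().round(2),"y-extent",ys.min(),ys.max(),"x",xs.min(),xs.max())
# lines along the sleeve: whiteness profile along axis (top view, z=.107)
a=np.radians(6.6); d=np.array([np.sin(a),np.cos(a),0]); y=np.array([-np.cos(a),np.sin(a),0]);P=np.array([.525,-.0185,.107])
for n in("side","top"):
  c=optics.get_calibration(n)
  for k in(0,5):
    i=cv2.imread(f"pics/{n}{k}.png").astype(np.float32)
    s=np.arange(-110,110,.5); prof=0
    for w in np.linspace(-.009,.009,9):
        X=P+np.outer(s/1000,d)+w*y; q=(c["R"]@X.T).T+c["t"]; q=(c["K"]@q.T).T; q=q[:,:2]/q[:,2:]
        v=cv2.remap(i,q[:,:1].astype(np.float32),q[:,1:].astype(np.float32),cv2.INTER_LINEAR)[:,0]
        prof=prof+v[:,2]/np.maximum(v[:,0],1)
    from scipy.signal import find_peaks
    pk,_=find_peaks(prof,prominence=1.2,distance=30); print(n,k,s[pk],(prof[pk]/9).round(2))
# moved elsewhere?
for n in("side","top"):
    D=cv2.absdiff(cv2.imread(f"pics/{n}0.png"),cv2.imread(f"pics/{n}5.png")).max(2); cv2.imwrite(f"pics/diff_{n}.png",D)
```

```text
side 0 brass n 31 360.45 181.16 y-extent 159 212 x 330 398
side 5 brass n 50 374.7 182.12 y-extent 159 214 x 320 395
top 0 brass n 14 370.07 199.86 y-extent 154 206 x 321 378
top 5 brass n 3 381.0 199.67 y-extent 189 205 x 376 390
side 0 [-91.  -46.   -1.5] [0.88 0.9  0.91]
side 5 [-45.    0.   44.5] [0.87 0.87 0.89]
top 0 [-89.5 -44.5   0.5] [1.01 1.01 1.01]
top 5 [-44.    2.   46.5] [0.98 0.96 0.96]
```

View pics/diff_top.png

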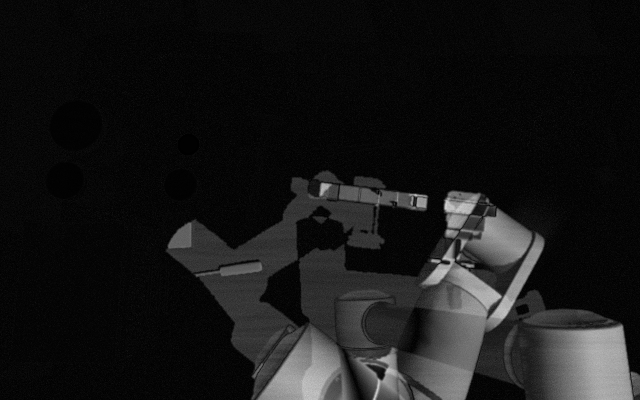

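Emit:
carry_out --commands '[[[0,0,0,0,0,0],[0,0,0,0,0,0],[0,0,0,0,0,0],[0,0,0,0,0,0],[0,0,0,0,0,0],[0,0,0,0,0,0],[0,0,0,0,0,0],[0,0,0,0,0,0]]]'

```text
time_s: 14.45
ee_pos: [0.415, -0.1484, 0.2889]
ee_rot: [[0.102, 0.995, 0.009], [0.995, -0.102, -0.003], [-0.002, 0.01, -1.0]]
ft_force: [1.0, -0.4, -0.2]
opening: 0.0876
```

```bash
python3 -c "
from rig import hand_in,sense
print(hand_in())"
```

```text
the job is handed in; nothing more can be done
None
```

I lengthened the prop by one hole and handed the job in at about 14.5 s. I squeezed both pins flush (opening read 33.9 mm against the 34 mm sleeve) and slid the sleeve out until it hit a hard stop. I then backed off about 1.6 mm into the play, opened the fingers and moved the arm clear.

- **Sleeve travel:** the white lines moved 45.5–46.5 mm in both cameras, within the 1.5 mm play around 45 mm. The middle line now sits at the pins.
- **Forces:** no force reading was above about 13 N.
- **Other objects:** a before-and-after comparison of the top view showed only the sleeve, the arm and shadows changing. The side view I checked only around the prop, where the spanner and offcut look unmoved.
- **Pins:** the pin facing the cameras is visibly out through the middle hole. The pin on the far side is hidden from both cameras, so I only infer that it popped out, from the stop and the sleeve position.
- **Failed check:** the automatic brass-pixel count was spoiled by other yellowish pixels. I judged the visible pin from the enlarged pictures instead.

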